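# Set the sizing jig's side stop to a receipt book, coming up from the open side

### The arm

A 6-joint arm with a two-finger parallel gripper is mounted at the origin on the work surface. World frame = base frame: x ahead of the robot, y to its left, z up, the work surface at z = 0. Lengths are in m, angles in rad, forces in N, time in s.
With the tool pointing down it reaches from about 0.35 to 0.775 m from the base axis. Payload 7.3 kg.
Tool frame: the origin (TCP) lies on the mounting face of the last link; the fingertips stand 178 mm ahead of it and the grasp point (between the pads) lies 159 mm ahead of it (robot.tcp_to_tips is the distance from the TCP to the fingertips, in m); z points along the fingers, y is the direction in which the jaws open and shut (so a half turn about z gives the same grasp; the last joint's range is limited). The gripper opens to 92 mm and grips with 3 to 60 N. Pads are 19 mm wide; open, the fingers measure 130 mm over their backs; the gripper's body (75 mm by 190 mm) begins 47 mm behind the grasp point.
Start: joints at [1.183, 0.342, 1.524, -0, 1.275, -0.146], TCP at [0.126, 0.51, 0.405] pointing down, gripper open.
Joint ranges: [-2.53, 2.53], [-0.77, 2.02], [0.04, 2.7], [-1, 4.14], [0.28, 2.66], [-3.11, 3.11]. Speed limits (rad/s): [2.57, 2.57, 3.14, 3.14, 3.14, 3.14].

### API

Orientations are given as [roll, pitch, yaw] about the fixed x, y, z axes, in that order (R = Rz(yaw) Ry(pitch) Rx(roll)).
In Python, from cell import robot, viewer gives the robot as it stands.
- The arm moves only by the shell command python3 -m creep 'ROWS' [OPENING] [FORCE]. ROWS is JSON, a list that holds one entry, the list of rows, each a list of 6 numbers: the shift along the world's x, y, z in mm, then the turn, a rotation vector about the world's x, y, z in degrees. A call has 1 to 5 rows; each row shifts and turns the pose as measured when the row begins; what a row does not reach is not made up. A row lasts 1/12 s, in which the tool goes at most 41.7 mm and 7.16 degrees, less where a joint would pass 70% of its speed; a pose out of reach is approached as far as the arm can. A call with a gripper value outside its range is refused whole. OPENING is the closure, from -1 (fully open) to 1 (shut), set as the call begins (- or left out, the last holds). The fingers move at their own pace and stop on an object; FORCE is the grip in N (left out, the last holds). Time passes only in rows, so rows that do not move let the fingers close. It gives the time, the measured TCP pose, the force and the opening at its end, in the units of the state.
- robot.observe(): the state, without advancing time (a new reading comes with each control period).
- viewer.read_camera(name): name is "scene" or "top" or "wrist"; returns the picture (400x640x3 uint8, blue, green, red); there is no depth.
- viewer.camera_model(name): a dict with "fx", "fy", "cx", "cy" (pixels), "k1" (the pictures are not rectified: a ray, as slopes to the right and down, at radius r is drawn at 1 + k1 r^2 times it, then the intrinsics apply), "pose" (4x4, takes a point from camera to world coordinates); the wrist camera has in their place "mount" (4x4, takes a point from camera to tool coordinates, whose origin is the TCP and whose axes are the flange's). Camera axes: x right, y up, looking along -z (the intrinsics and any distortion apply to the point x, -y, -z); pixel columns grow to the right and rows downward; lengths in m; the calibration is good to about 2 mm. A picture is of the moment at which its call begins: read the wrist's pose just before it. camera_model takes no time and is no camera call.
- robot.hand_in(): hands the job in, once; it reports no verdict.
The state is a dict: "time": time; "qpos": joint angles; "qvel": joint speeds; "joint_efforts": joint torques, N m; "tool_pos": TCP position; "tool_rot": TCP orientation; "contact_force": force on the tool from outside, world axes, zero at the start; "torque": the same for the moment, N m; "opening": finger opening in m.
Only numpy, scipy, OpenCV 4.12 (cv2) and the standard library are available. Lean on these libraries where they do the work, as an engineer would, in place of code of your own. Each camera call takes 0.05 s, during which the arm holds its last target. There are 200 camera calls.

### The job

Set the side stop of the sizing jig to the length of the small receipt book: the stop stands too far in, so draw it well back by its grip, lay the book flat and square on the bed between the fence and the stop, then bring the stop up from the open side until it seats the book against the fence with a light push of about 10 N. Leave the play in the grip taken up in the closing direction (do not ease the grip back at the end), never press the book with more than 15 N, and leave the other things on the desk where they are.

Things in the scene. Friction and masses are not known exactly. Their poses are not given: they have to be found in the camera images.
- jig: Fixed grey sizing jig, bed 130 x 300 mm, bed top 15 mm above the desk. Origin on the desk; z up, own +y is the closing direction, from stop to fence. The fence, a steel wall 100 mm long (x) and 16 mm thick, top 50 mm above the desk, has its inner face at own y = +90 mm. Two 10 mm guide rods along y at x = +-54 mm, tops 26 mm above the desk; between them the bed is clear and flat.
- fence_face (a point): Middle of the fence's inner face, 33 mm above the desk; axes as the jig's.
- gauge: Sliding side stop: steel block 98 mm long (x), 30 mm thick, top 43 mm above the desk, slides along the jig's y. Origin at the foot of its pressing face (towards the fence), on the bed top; axes as the jig's. The gap is from here along y to the fence face: 150 mm at the open end stop, 80 mm fully in. Drags with about 6 N and stays where left.
- grip_mid (a point): Centre of the stop's black upright grip: 26 mm (x) by 16 mm (y, pinch across this), from 44 to 89 mm above the desk. It has 10 mm of play along y on the stop, moving at 1 N and staying where left: this point is 20 mm behind the pressing face with the play taken up in opening, 10 mm in closing. At either end it takes the stop along (6 N drag more); squeezing the book adds 5 to 10 N per mm.
- book_mid (a point): Centre of the small hard-covered receipt book, 50 mm wide (own x), 110 mm long (y), 24 mm thick (z up), 0.14 kg, flat on the desk. Its length goes between fence and stop, either end first. Slides on the bed at 1 to 2 N; bruises above 15 N. When it is seated with about 10 N (over 5) and the grip let go, the push dies away but the stop stays against it.
- book: The same book; origin at the centre of its underside.
- ledger: Bystander: larger book, 85 x 160 x 18 mm. Origin at its underside's centre.
- calculator: Bystander: black calculator, 140 x 78 x 20 mm.
- mug: Bystander: white mug, 80 mm wide, 90 mm tall.
- stamp: Bystander: wooden hand stamp, 42 mm wide, 74 mm tall.
- stapler: Bystander: black stapler, 45 x 140 x 40 mm.
- tape: Bystander: roll of clear tape lying flat, 90 mm across, 24 mm high.
- bottle: Bystander: bottle, 64 mm wide, 190 mm tall.
Things that resemble listed ones, but are neither listed nor needed, are in the scene too. Leave any turquoise look-alike of the book alone.

How it is judged:
On the way, in this order (a step that is already met when the one before it is completed fails the run):
1. the stop is drawn back until the gap is wider than the book (over 113 mm) (y of gauge in the frame of jig below -0.023 m), for 0.2 s.
2. the book lies flat and square (within 0.12 rad) on the bed between fence and stop, within 15 mm of the jig's centre line, the stop not yet bearing on it (x of book_mid in the frame of jig between -0.015 and 0.015 m and z of book_mid in the frame of jig between 0.022 and 0.032 m and angle between the y axis of book_mid and the y axis of jig, either way round below 0.12 rad and angle between book_mid's own z axis and vertical below 0.1 rad and y of book_mid in the frame of jig between -0.01 and 0.04 m and contact force between gauge and book below 0.5 N), for 0.2 s.
3. with the play of the grip taken up in the closing direction, the stop bears on the book with more than 5 N (x of book_mid in the frame of jig between -0.015 and 0.015 m and z of book_mid in the frame of jig between 0.022 and 0.032 m and angle between the y axis of book_mid and the y axis of jig, either way round below 0.12 rad and angle between book_mid's own z axis and vertical below 0.1 rad and contact force between gauge and book above 5 N and y of grip_mid in the frame of gauge above -0.0115 m), for 0.1 s.
At the end, for the whole second after the job is handed in: The book lies flat and square (0.12 rad) on the bed within 15 mm of the jig's centre line, against the fence (within 3 mm); the stop stands against it (gap 110 mm, within 1.5 mm); the grip stands within 1.5 mm of the closing end of its play; everything at rest (x of book_mid in the frame of jig between -0.015 and 0.015 m and z of book_mid in the frame of jig between 0.022 and 0.032 m and angle between the y axis of book_mid and the y axis of jig, either way round below 0.12 rad and angle between book_mid's own z axis and vertical below 0.1 rad and y of book_mid in the frame of jig between 0.032 and 0.038 m and y of gauge in the frame of jig between -0.0215 and -0.0185 m and y of grip_mid in the frame of gauge above -0.0115 m and linear speed of each of book, gauge below 0.01 m/s); the robot touches nothing.
It fails at once if the stop presses the book with more than 15 N (contact force between gauge and book above 15 N).
It fails at once if a bystander is moved by more than 30 mm (distance of any of ledger, calculator, mug, stamp, stapler, tape, bottle from where it was at the start of the episode above 0.03 m).
It also fails if it takes over 72 s, if anything falls off the work surface, if the arm or the gripper's body presses on something with over 40 N, if the wrist force passes 120 N, or if a joint passes its speed limit or range.

## Working session

There is one attempt and no reset: what is moved stays moved. The work goes in short steps, Python scripts to look and compute and a shell command to move; the robot and the scene stay as the last step left them, time stands still between calls to the robot, and variables do not carry over. Pictures are saved under pics/ and viewed, about 8 in all and at most 12, crops included, and the job is handed in when it is done.

```bash
mkdir -p pics; ls; python3 - <<'E'
from cell import robot, viewer
import cv2
for n in ("top","scene"):
    cv2.imwrite(f"pics/{n}0.png",viewer.read_camera(n))
    print(n,viewer.camera_model(n))
print(viewer.camera_model("wrist"));print(robot.observe())
E
```

```text
pics
top {'fx': 460.7314051012798, 'fy': 460.7314051012798, 'cx': 329.58497429636435, 'cy': 199.3270180938777, 'k1': 0.04123994076592345, 'pose': array([[-0.00231423,  0.99802551, -0.0627672 ,  0.4723793 ],
       [-0.99989296, -0.00140261,  0.01456399, -0.07234651],
       [ 0.01444719,  0.06279418,  0.99792193,  1.12947464],
       [ 0.        ,  0.        ,  0.        ,  1.        ]])}
scene {'fx': 397.8491866610289, 'fy': 397.8491866610289, 'cx': 314.4977473961577, 'cy': 191.72055702490914, 'k1': -0.0511315426360363, 'pose': array([[-0.8661544 , -0.32622936,  0.37861718,  0.97335434],
       [ 0.4992633 , -0.53047877,  0.6850755 ,  0.69219364],
       [-0.02264337,  0.78241081,  0.62235086,  0.80846016],
       [ 0.        ,  0.        ,  0.        ,  1.        ]])}
{'fx': 277.2557712015503, 'fy': 277.2557712015503, 'cx': 316.514161860185, 'cy': 199.42719666960184, 'k1': -0.032065747655949356, 'mount': array([[ 5.29921699e-04,  9.53918807e-01,  3.00064375e-01,
         8.18290320e-02],
       [ 9.99999848e-01, -5.50957314e-04, -1.45071384e-05,
        -9.55525538e-04],
       [ 1.51484030e-04,  3.00064337e-01, -9.53918954e-01,
         2.09804115e-02],
       [ 0.00000000e+00,  0.00000000e+00,  0.00000000e+00,
         1.00000000e+00]])}
{'time': 0.1, 'qpos': array([ 1.18298916e+00,  3.42671917e-01,  1.52491427e+00,  5.40064163e-06,
        1.27540173e+00, -1.45972246e-01]), 'qvel': array([-0.00102689, -0.00113007, -0.00170669,  0.00036776, -0.00032221,
       -0.00028311]), 'joint_efforts': array([ 2.83793910e-03, -4.32005811e+01, -2.44694871e+01,  7.19965110e-02,
        5.26851055e-02, -7.25234759e-05]), 'tool_pos': array([0.12564907, 0.50962423, 0.40410702]), 'tool_rot': array([-3.14021299e+00, -2.08055691e-04,  2.89975602e+00]), 'contact_force': array([-0.3257092 , -0.27189289, -0.20988655]), 'torque': array([-0.02031785, -0.01087964, -0.05358363]), 'opening': 0.09168744204709706}
```

View pics/top0.png

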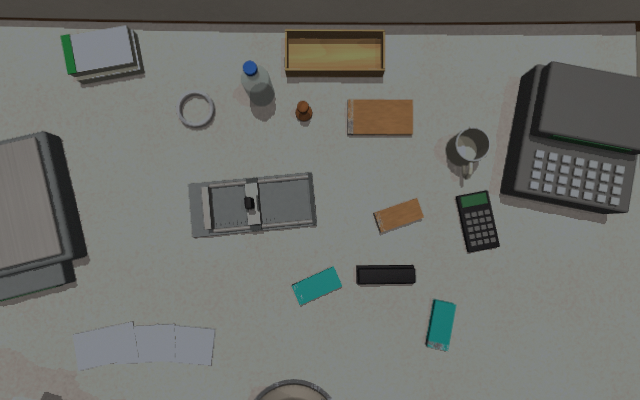

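View pics/scene0.png

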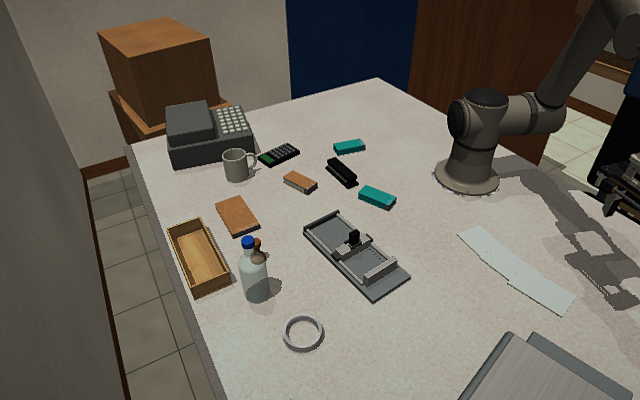

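Top view shows these candidates for the book:
- small brown book at (399,216)
- larger brown ledger at (380,117)
- turquoise look-alikes at (317,286) and (441,325)

By the description it is the small brown one at (399,216). The jig has its fence at the left (206,208), which is world +y, and the stop with its grip at about (251,204).

```bash
python3 - <<'E'
import cv2
a=cv2.imread("pics/top0.png")[165:245,180:435]
a=cv2.convertScaleAbs(a,alpha=1.6,beta=10)
j=cv2.resize(a[:,:140],None,fx=5.6,fy=5.6,interpolation=cv2.INTER_CUBIC)
cv2.imwrite("pics/jig.png",j)
b=cv2.resize(a[20:80,185:255],None,fx=8,fy=8,interpolation=cv2.INTER_CUBIC)
cv2.imwrite("pics/book.png",b)
E
```

```text
(no output)
```

View pics/jig.png

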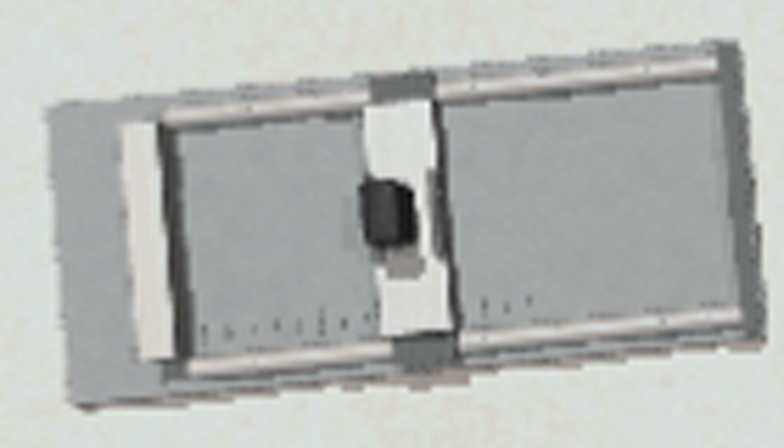

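View pics/book.png

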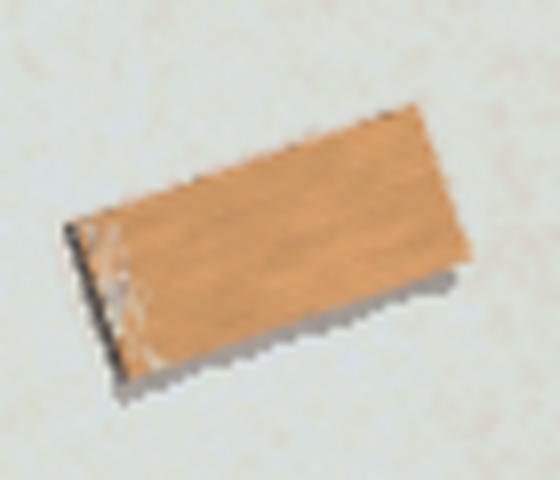

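```bash
cat > h.py <<'E'
import numpy as np, cv2
from cell import robot, viewer
from scipy.spatial.transform import Rotation as R
def cam(name):
    m=viewer.camera_model(name)
    if name=="wrist":
        s=robot.observe(); T=np.eye(4); T[:3,:3]=R.from_euler("xyz",s["tool_rot"]).as_matrix(); T[:3,3]=s["tool_pos"]
        m["pose"]=T@m["mount"]
    return m
def pix2w(m,uv,z):
    uv=np.atleast_2d(uv).astype(float)
    d=(uv-[m["cx"],m["cy"]])/[m["fx"],m["fy"]]
    s=d.copy()
    for _ in range(20): s=d/(1+m["k1"]*(s**2).sum(1,keepdims=True))
    r=np.c_[s[:,0],-s[:,1],-np.ones(len(s))]@m["pose"][:3,:3].T
    o=m["pose"][:3,3]
    return o+r*((z-o[2])/r[:,2])[:,None]
def w2pix(m,P):
    p=(np.atleast_2d(P)-m["pose"][:3,3])@m["pose"][:3,:3]
    s=np.c_[p[:,0],-p[:,1]]/-p[:,2:]
    s=s*(1+m["k1"]*(s**2).sum(1,keepdims=True))
    return s*[m["fx"],m["fy"]]+[m["cx"],m["cy"]]
E
python3 - <<'E'
from h import *
m=cam("top"); np.set_printoptions(precision=4,suppress=True)
J=lambda p,z: pix2w(m,np.array(p)/5.6+[179.6,164.6],z)
def ang(a): d=a[1]-a[0]; return np.degrees(np.arctan2(d[1],d[0]))
for n,p,z in [("bed",[(48,105),(72,405),(765,345),(735,42)],.015),("fence in",[(155,122),(175,357)],.05),("stopL",[(365,105),(382,335)],.043),("stopR",[(435,100),(453,333)],.043),("gripTop",[(362,180),(403,180),(413,240),(370,245)],.089),("gripshadowless",[(362,180),(403,180)],.089)]:
    w=J(p,z); print(n,w[:,:2].tolist(),"mean",w.mean(0),"len",np.linalg.norm(w[1]-w[0]),ang(w))
w=pix2w(m,np.array([(75,222),(415,103),(472,260),(128,380)])/8+[364.6,184.6],.024)
print("book",w,w.mean(0),ang(w), ang(w[[3,2]]),[np.linalg.norm(w[i]-w[i-1]) for i in range(4)])
E
```

```text
bed [[0.5815226498441302, 0.25201514830130245], [0.452833117873262, 0.23964776428787413], [0.4775150751948832, -0.05616810765065938], [0.608862556880661, -0.043214519832938614]] mean [0.5302 0.0981 0.015 ] len 0.12928243432971354 -174.51059118895384
fence in [[0.5709703057512286, 0.19758655632208935], [0.4731027158337321, 0.1879360450989164]] mean [0.522  0.1928 0.05  ] len 0.09834224688875 -174.3683930868908
stopL [[0.5787539771354003, 0.11174822304241827], [0.4820063637655273, 0.10376072920330273]] mean [0.5304 0.1078 0.043 ] len 0.09707677760719266 -175.28035787636
stopR [[0.5808581268999264, 0.08241009266276644], [0.48275675884517705, 0.0741481453899295]] mean [0.5318 0.0783 0.043 ] len 0.09844865761884487 -175.18599708467204
gripTop [[0.5439311182852645, 0.10488547940217763], [0.5439107148786663, 0.0884578945427219], [0.5197146561960826, 0.0842518457677077], [0.5177358634831533, 0.1014410791046248]] mean [0.5313 0.0948 0.089 ] len 0.01642759753018133 -90.07116252904189
gripshadowless [[0.5439311182852645, 0.10488547940217763], [0.5439107148786663, 0.0884578945427219]] mean [0.5439 0.0967 0.089 ] len 0.01642759753018133 -90.07116252904189
book [[ 0.5104 -0.1951  0.024 ]
 [ 0.5461 -0.2977  0.024 ]
 [ 0.4988 -0.3142  0.024 ]
 [ 0.4631 -0.2105  0.024 ]] [ 0.5046 -0.2544  0.024 ] -70.84214053082506 -70.9621316925677 [np.float64(0.04980796629713276), np.float64(0.1087035090089205), np.float64(0.05002896362912295), np.float64(0.10963640203906955)]
```

Jig yaw is about 5.3° and the gap about 85 mm, with the grip at about (0.531, 0.095). The book centre is at (0.505, -0.254), yaw 19°; the crop shows a plain brown cover of 50 x 110 mm, which confirms the choice. Next I move above the grip.

```bash
for i in 1; do python3 -m creep '[[[27,-28,-4,0,0,1.3],[27,-28,-4,0,0,1.3],[27,-28,-4,0,0,1.3],[27,-28,-4,0,0,1.3],[27,-28,-4,0,0,1.3]]]' -0.1
python3 -m creep '[[[27,-28,-4,0,0,1.3],[27,-28,-4,0,0,1.3],[27,-28,-4,0,0,1.3],[27,-28,-4,0,0,1.3],[27,-28,-4,0,0,1.3]]]'
python3 -m creep '[[[27,-28,-4,0,0,1.3],[27,-28,-4,0,0,1.3],[27,-28,-4,0,0,1.3],[27,-28,-4,0,0,1.3],[0,0,0,0,0,0]]]'; done
```

```text
time: 0.52
tool_pos: [0.2592, 0.3684, 0.382]
tool_rot: [-3.141, -0.003, 3.031]
contact_force: [-0.2, 0.8, -0.0]
opening: 0.0627
time: 0.93
tool_pos: [0.3981, 0.22, 0.3604]
tool_rot: [-3.141, -0.004, -3.131]
contact_force: [1.1, 0.2, 0.8]
opening: 0.0507
time: 1.35
tool_pos: [0.5135, 0.0959, 0.3416]
tool_rot: [-3.139, -0.005, -3.041]
contact_force: [-1.6, -0.3, 0.1]
opening: 0.0505
```

```bash
python3 -m creep '[[[18,-1,-25,0,0,-0.4],[0,0,-25,0,0,0],[0,0,0,0,0,0]]]'
python3 - <<'E'
from h import *
m=cam("wrist"); s=robot.observe(); cv2.imwrite("pics/w1.png",viewer.read_camera("wrist")); print(s["tool_pos"],s["tool_rot"])
yj=np.array([-.0924,.9957]);xj=np.array([.9957,.0924])
g=np.array([.5313,.0948])
for z in (.089,): 
  print("grip top",w2pix(m,[[*(g+a*xj+b*yj),z] for a in(-.013,.013) for b in(-.008,.008)]).round())
print("fence top",w2pix(m,[[*(np.array([.522,.1928])+a*xj),.05] for a in(-.05,.05)]).round())
E
```

```text
time: 1.6
tool_pos: [0.5333, 0.092, 0.2899]
tool_rot: [-3.139, -0.004, -3.054]
contact_force: [-2.0, 0.5, -0.9]
opening: 0.0507
[0.53333339 0.09203011 0.28987063] [-3.13918855 -0.00408992 -3.05429568]
grip top [[311. 215.]
 [334. 215.]
 [311. 249.]
 [334. 249.]]
fence top [[446. 153.]
 [431. 265.]]
```

View pics/w1.png

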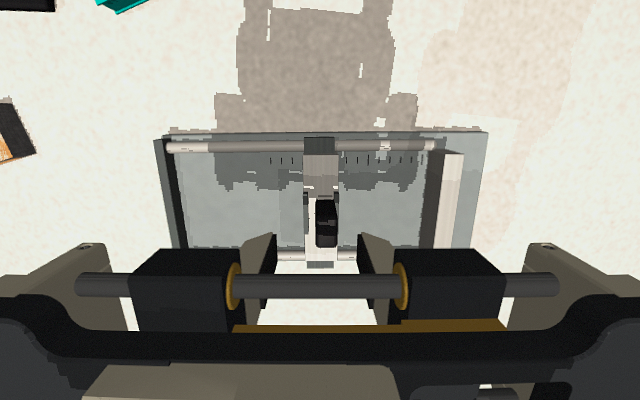

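The wrist view shows the grip at about (327,225), 4 px right of where I predicted, so the grip is at y≈0.097. The jaws straddle it and the fence is at the right, at (440,200). I descend and pinch.

```bash
python3 -m creep '[[[-2,5,-20,0,0,0.3],[0,0,-30,0,0,0],[0,0,-9,0,0,0],[0,0,0,0,0,0]]]'
python3 -m creep '[[[0,0,0,0,0,0],[0,0,0,0,0,0],[0,0,0,0,0,0],[0,0,0,0,0,0],[0,0,0,0,0,0]]]' 1 25
```

```text
time: 1.98
tool_pos: [0.5322, 0.0992, 0.237]
tool_rot: [-3.139, 0.006, -3.047]
contact_force: [-0.3, 0.1, -0.1]
opening: 0.0505
time: 2.4
tool_pos: [0.5334, 0.1002, 0.2437]
tool_rot: [-3.138, 0.014, -3.045]
contact_force: [0.2, -0.2, 0.2]
opening: 0.0215
```

```bash
python3 -m creep '[[[0,0,-6,0,-0.5,0],[0,0,-4,0,0,0],[0,0,0,0,0,0]]]'; python3 -m creep '[[[0,0,0,0,0,0],[0,0,0,0,0,0]]]'
```

```text
time: 2.65
tool_pos: [0.5341, 0.1003, 0.2382]
tool_rot: [-3.137, 0.031, -3.045]
contact_force: [2.3, 0.1, -19.3]
opening: 0.016
time: 2.82
tool_pos: [0.534, 0.1002, 0.2381]
tool_rot: [-3.137, 0.032, -3.046]
contact_force: [-1.6, -0.4, 2.5]
opening: 0.0159
```

```bash
python3 -m creep '[[[1,-10,0,0,0,0],[1,-10,0,0,0,0],[1,-10,0,0,0,0],[1,-10,0,0,0,0],[1,-10,0,0,0,0]]]';  python3 -m creep '[[[1,-10,0,0,0,0],[1,-10,0,0,0,0],[0,0,0,0,0,0]]]'
```

```text
time: 3.23
tool_pos: [0.5388, 0.051, 0.2381]
tool_rot: [3.139, 0.032, -3.044]
contact_force: [-0.0, 7.3, 2.5]
opening: 0.0156
time: 3.48
tool_pos: [0.5409, 0.0285, 0.2381]
tool_rot: [3.137, 0.032, -3.046]
contact_force: [-0.7, -1.0, 1.4]
opening: 0.0159
```

Drag was about 7 N, as expected, and the stop moved about 62–72 mm. I open, rise, and go to the book, turning −76° on the way.

```bash
python3 -m creep '[[[0,0,0,0,0,0],[0,0,0,0,0,0],[0,0,0,0,0,0],[0,0,0,0,0,0]]]' -0.1
python3 -m creep '[[[0,0,25,0,1,0],[0,0,30,0,0.8,0],[0,0,30,0,0,-2],[0,-10,15,0,0,-6],[-2,-25,5,0,0,-6.5]]]' -0.8
python3 -m creep '[[[-3,-30,0,0,0,-6.5],[-3,-30,0,0,0,-6.5],[-3,-30,0,0,0,-6.5],[-3,-30,0,0,0,-6.5],[-3,-30,0,0,0,-6.5]]]'
python3 -m creep '[[[-3,-30,0,0,0,-6.5],[-3,-30,0,0,0,-6.5],[-3,-20,0,0,0,-6.5],[0,-6,0,0,0,-6.5],[0,0,0,0,0,-3]]]'
python3 - <<'E'
from h import *
m=cam("wrist"); s=robot.observe(); cv2.imwrite("pics/w2.png",viewer.read_camera("wrist")); np.save("m2.npy",m["pose"])
t=viewer.read_camera("top"); cv2.imwrite("pics/top2.png",t)
print(s["tool_pos"],s["tool_rot"])
c=np.array([.5046,-.2544]);a=np.radians(19.1);x=np.array([np.cos(a),np.sin(a)]);y=np.array([-np.sin(a),np.cos(a)])
print(w2pix(m,[[*(c+i*x*.025+j*y*.055),.024] for i,j in((-1,-1),(-1,1),(1,1),(1,-1))]).round())
E
```

```text
time: 3.82
tool_pos: [0.541, 0.0269, 0.2376]
tool_rot: [3.138, 0.032, -3.047]
contact_force: [-0.5, 1.0, 0.3]
opening: 0.0381
time: 4.23
tool_pos: [0.5374, -0.0046, 0.3439]
tool_rot: [3.131, -0.009, 2.983]
contact_force: [0.2, -0.8, 0.3]
opening: 0.0715
time: 4.65
tool_pos: [0.5219, -0.1568, 0.3477]
tool_rot: [3.13, -0.001, 2.396]
contact_force: [0.6, 0.4, 0.5]
opening: 0.083
time: 5.07
tool_pos: [0.511, -0.2521, 0.3474]
tool_rot: [3.131, 0.001, 1.856]
contact_force: [0.5, 0.3, -0.9]
opening: 0.0833
[ 0.51096018 -0.25214591  0.34738274] [3.13094947e+00 1.45995367e-03 1.85575912e+00]
[[290. 233.]
 [282. 139.]
 [329. 136.]
 [332. 231.]]
```

View pics/w2.png

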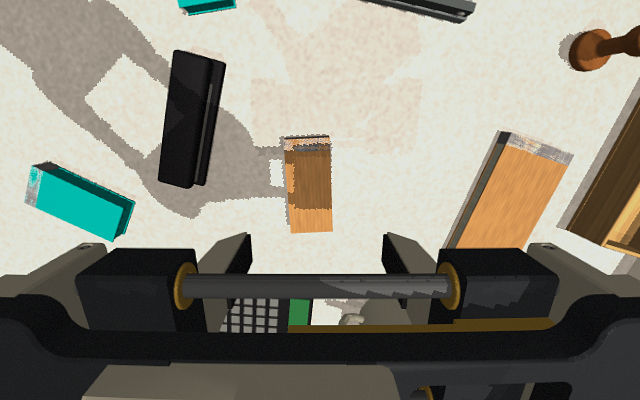

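The wrist view shows the brown book's top face with corners (286,140), (330,139), (332,232), (290,233). That is within 3 px of my estimate, with the book's yaw about 18.5°. I descend with the tips 13 mm above the desk and pinch the width.

```bash
python3 -m creep '[[[-5,-2,-38,-0.1,0.4,2.2],[-2,0,-38,-0.1,0.2,0],[0,0,-35,0,0,0],[0,0,-20,0,0,0],[0,0,0,0,0,0]]]'
python3 -m creep '[[[0,0,0,0,0,0]]]'
```

```text
time: 5.58
tool_pos: [0.5046, -0.2501, 0.2151]
tool_rot: [3.137, 0.008, 1.92]
contact_force: [0.0, 1.1, -0.7]
opening: 0.0827
time: 5.67
tool_pos: [0.5047, -0.2494, 0.2147]
tool_rot: [3.138, 0.006, 1.922]
contact_force: [-0.3, -0.0, 0.6]
opening: 0.0826
```

```bash
python3 -m creep '[[[0,-4,-12,0,0.2,-1.5],[0,0,-12,0,0,0],[0,0,0,0,0,0],[0,0,0,0,0,0]]]'
python3 -m creep '[[[0,0,0,0,0,0]]]'
```

```text
time: 6.0
tool_pos: [0.5065, -0.2537, 0.1927]
tool_rot: [3.137, 0.011, 1.897]
contact_force: [0.5, -0.1, 0.4]
opening: 0.0826
time: 6.08
tool_pos: [0.5067, -0.2538, 0.1931]
tool_rot: [3.137, 0.011, 1.898]
contact_force: [-0.0, -0.2, -0.2]
opening: 0.0828
```

```bash
python3 -m creep '[[[-1,0,-2,0.5,0.2,0],[0,0,0,0,0,0],[0,0,0,0,0,0],[0,0,0,0,0,0],[0,0,0,0,0,0]]]' 1 30
python3 -m creep '[[[0,0,0,0,0,0],[0,0,0,0,0,0]]]'
```

```text
time: 6.5
tool_pos: [0.5062, -0.2543, 0.1932]
tool_rot: [3.135, 0.004, 1.898]
contact_force: [-0.3, 0.1, 0.2]
opening: 0.0538
time: 6.67
tool_pos: [0.5061, -0.2543, 0.1932]
tool_rot: [3.135, 0.004, 1.898]
contact_force: [0.6, -0.0, -0.6]
opening: 0.0496
```

```bash
python3 -m creep '[[[0,0,0,0,0,0],[0,0,20,0,0,0],[0,0,30,0,0,0],[0,0,35,0,0,0],[0,10,30,0,0,0]]]'
python3 -m creep '[[[2,30,10,0,0,-1.3],[2,32,0,0,0,-1.3],[2,32,0,0,0,-1.3],[2,32,0,0,0,-1.3],[2,32,0,0,0,-1.3]]]'
python3 -m creep '[[[2,32,0,0,0,-1.3],[2,32,0,0,0,-1.3],[2,32,0,0,0,-1.3],[2,32,0,0,0,-1.3],[2,32,0,0,0,-1.3]]]'
python3 -m creep '[[[0,20,0,0,0,0],[0,0,0,0,0,0],[0,0,0,0,0,0]]]'
python3 - <<'E'
from h import *
t=viewer.read_camera("scene"); cv2.imwrite("pics/scene3.png",cv2.resize(t[180:320,260:440],None,fx=4,fy=4,interpolation=cv2.INTER_CUBIC))
E
```

```text
time: 7.08
tool_pos: [0.5034, -0.2436, 0.3035]
tool_rot: [-3.137, -0.01, 1.896]
contact_force: [1.1, 0.1, -0.6]
opening: 0.0495
time: 7.5
tool_pos: [0.5136, -0.0855, 0.3222]
tool_rot: [3.135, 0.002, 1.77]
contact_force: [1.4, 0.4, -1.6]
opening: 0.0494
time: 7.92
tool_pos: [0.522, 0.0824, 0.322]
tool_rot: [3.136, 0.002, 1.649]
contact_force: [0.7, -1.0, -1.5]
opening: 0.0497
time: 8.17
tool_pos: [0.5209, 0.1097, 0.3214]
tool_rot: [3.138, 0.0, 1.655]
contact_force: [-0.6, -0.1, -1.5]
opening: 0.0495
```

View pics/scene3.png

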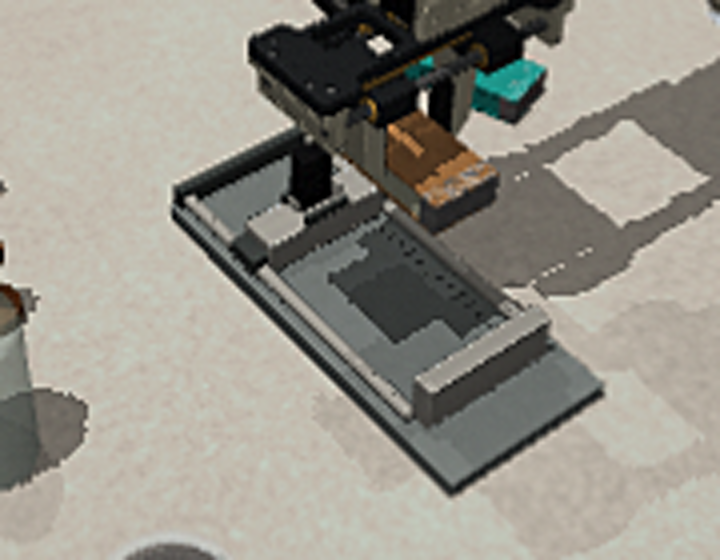

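The scene crop shows the book level in the jaws at (430,170). The stop is drawn well back at (320,215), with the bed clear between it and the fence at (480,360). I lower the book.

```bash
python3 -m creep '[[[7,13,-30,0,0,0.5],[0,0,-30,0,0,0],[0,0,-15,0,0,0],[0,0,-5,0,0,0],[0,0,0,0,0,0]]]'
python3 -m creep '[[[0,0,0,0,0,0]]]'
```

```text
time: 8.63
tool_pos: [0.529, 0.1174, 0.2401]
tool_rot: [3.133, 0.001, 1.659]
contact_force: [-0.6, -0.2, -0.2]
opening: 0.0494
time: 8.72
tool_pos: [0.5292, 0.1164, 0.2402]
tool_rot: [3.134, 0.002, 1.657]
contact_force: [-0.1, -0.1, -1.3]
opening: 0.0495
```

```bash
python3 -m creep '[[[0,6,-12,0,0.4,0.4],[0,1,-10,0,0,0],[0,0,-4,0,0,0],[0,0,0,0,0,0],[0,0,0,0,0,0]]]'

```

```text
time: 9.13
tool_pos: [0.5304, 0.1228, 0.2148]
tool_rot: [3.136, 0.001, 1.663]
contact_force: [-0.0, 0.7, -1.5]
opening: 0.0496
```

```bash
python3 -m creep '[[[-2,0,-3,0,0,0],[0,0,-2,0,0,0],[0,0,0,0,0,0]]]'; python3 -m creep '[[[0,0,-1.5,0,0,0],[0,0,0,0,0,0]]]'

```

```text
time: 9.38
tool_pos: [0.5284, 0.123, 0.2101]
tool_rot: [3.135, 0.001, 1.664]
contact_force: [0.3, -0.4, -1.8]
opening: 0.0496
time: 9.55
tool_pos: [0.5284, 0.123, 0.2087]
tool_rot: [3.134, 0.001, 1.664]
contact_force: [-0.1, -0.5, -0.5]
opening: 0.0496
```

Contact is near, with the book's weight going off the tool. I release and rise.

```bash
python3 -m creep '[[[0,0,-1,0,0,0],[0,0,0,0,0,0]]]'; python3 -m creep '[[[0,0,0,0,0,0],[0,0,0,0,0,0],[0,0,0,0,0,0],[0,0,0,0,0,0]]]' -0.4
python3 -m creep '[[[0,0,20,0,0,0],[0,0,30,0,0,0],[0,-10,35,0,0,0],[0,-25,20,0,0,6.5],[0,-20,0,0,0,6.5]]]'
python3 -m creep '[[[0,-15,0,0,0,6.5],[0,-15,0,0,0,6.5],[0,-10,0,0,0,6.5],[0,0,0,0,0,6.5],[0,0,0,0,0,6.5]]]' -0.1
python3 -m creep '[[[0,0,0,0,0,6.5],[0,0,0,0,0,6.5],[0,0,0,0,0,6.5],[0,0,0,0,0,6.5],[0,0,0,0,0,6.5]]]'
python3 -m creep '[[[0,0,0,0,0,6.5],[0,0,0,0,0,4],[0,0,0,0,0,0]]]'
python3 - <<'E'
from h import *
m=cam("wrist"); s=robot.observe(); cv2.imwrite("pics/w4.png",viewer.read_camera("wrist"));np.save("m4.npy",m["pose"])
cv2.imwrite("pics/scene4.png",viewer.read_camera("scene"))
print(s["tool_pos"],s["tool_rot"],s["qpos"])
E
```

```text
time: 9.72
tool_pos: [0.5286, 0.1231, 0.2085]
tool_rot: [3.133, 0.001, 1.664]
contact_force: [-0.3, 0.4, -1.1]
opening: 0.0495
time: 10.05
tool_pos: [0.5291, 0.1231, 0.2091]
tool_rot: [3.131, 0.001, 1.664]
contact_force: [0.3, -0.2, -0.6]
opening: 0.0639
time: 10.47
tool_pos: [0.5277, 0.0696, 0.3164]
tool_rot: [3.136, 0.003, 1.9]
contact_force: [0.6, -0.4, -0.4]
opening: 0.0643
time: 10.88
tool_pos: [0.528, 0.024, 0.3201]
tool_rot: [3.131, 0.008, 2.493]
contact_force: [0.5, 0.7, -0.7]
opening: 0.0505
time: 11.3
tool_pos: [0.5278, 0.0229, 0.3203]
tool_rot: [3.131, 0.009, 3.087]
contact_force: [0.1, 0.1, 0.1]
opening: 0.0504
time: 11.55
tool_pos: [0.5278, 0.0228, 0.3203]
tool_rot: [3.131, 0.009, -2.998]
contact_force: [-0.4, -0.5, 0.7]
opening: 0.0501
[0.52775845 0.02279584 0.32033313] [ 3.1308625   0.00939827 -2.99794739] [-0.10537894  0.42925148  1.6414769   0.01454001  1.06444531 -1.826882  ]
```

View pics/w4.png

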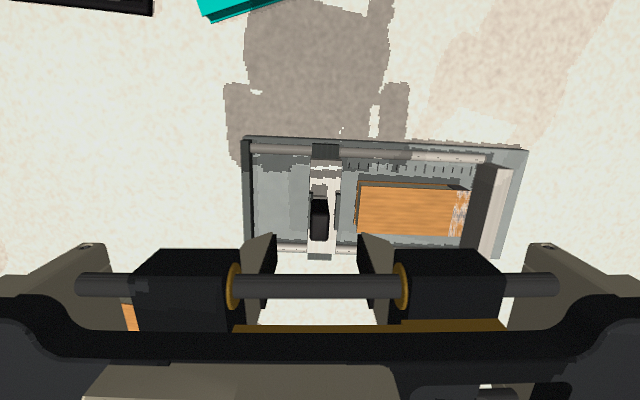

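The book lies square on the bed at (358–468, 186–236), with the fence's inner edge at about (484,200). The stop is at (325,200) and the grip at (319,220). Numbers next.

```bash
python3 - <<'E'
from h import *
np.set_printoptions(precision=4,suppress=True)
m=cam("wrist"); m["pose"]=np.load("m4.npy")
o=np.array([.5303,.1032]);yj=np.array([-.0924,.9957]);xj=np.array([.9957,.0924])
for n,p,z in [("book",[(357,186),(466,190),(468,237),(357,236)],.039),("fence",[(488,163),(473,255)],.05),("stop",[(336,164),(334,250)],.043),("grip",[(312,214),(329,214),(328,241),(311,241)],.089)]:
    w=pix2w(m,p,z)[:,:2]; print(n,w.mean(0),"jig",np.c_[(w-o)@xj,(w-o)@yj].tolist())
E
```

```text
book [0.5304 0.1234] jig [[-0.02331717307240787, -0.038882724178650595], [-0.024647760994730296, 0.06969864508855378], [0.025956169308114393, 0.08323952145156947], [0.029881008787776747, -0.033689662153404944]]
fence [0.5161 0.1844] jig [[-0.054179445613508605, 0.07832931270794254], [0.040951972217760375, 0.08608037351995104]]
stop [0.5359 0.0445] jig [[-0.044562930533134974, -0.06122700818704334], [0.04493872133141859, -0.05669944212616557]]
grip [0.5376 0.0288] jig [[-0.011365508601328289, -0.08183709569575508], [-0.012020269765185181, -0.06809803828065604], [0.01214331021912409, -0.06734136434272778], [0.012802004080245106, -0.08154661790818138]]
```

```bash
python3 -m creep '[[[11,5,-15,-0.6,0.4,-2.9],[0,0,-30,0,0,0],[0,0,-25,0,0,0],[0,0,-10,0,0,0],[0,0,0,0,0,0]]]'; python3 -m creep '[[[0,0,0,0,0,0]]]'
```

```text
time: 12.07
tool_pos: [0.5397, 0.0281, 0.2395]
tool_rot: [-3.141, 0.008, -3.069]
contact_force: [-0.6, 0.7, 0.9]
opening: 0.0506
time: 12.15
tool_pos: [0.5396, 0.0281, 0.2391]
tool_rot: [-3.141, 0.006, -3.071]
contact_force: [1.5, 0.1, -0.4]
opening: 0.0505
```

```bash
python3 -m creep '[[[0,0,-4,0,0,1.2],[0,0,0,0,0,0],[0,0,0,0,0,0],[0,0,0,0,0,0],[0,0,0,0,0,0]]]' 1 40; python3 -m creep '[[[0,0,0,0,0,0],[0,0,0,0,0,0],[0,0,0,0,0,0],[0,0,0,0,0,0]]]'
```

```text
time: 12.57
tool_pos: [0.5406, 0.0279, 0.2382]
tool_rot: [-3.14, 0.012, -3.05]
contact_force: [-0.4, 0.3, 0.4]
opening: 0.0215
time: 12.9
tool_pos: [0.5406, 0.0283, 0.2384]
tool_rot: [-3.141, 0.013, -3.05]
contact_force: [-0.5, 0.7, -2.1]
opening: 0.016
```

```bash
python3 -m creep '[[[-0.5,5,0,0,0,0],[-0.5,5,0,0,0,0],[-0.4,5,0,0,0,0],[-0.4,5,0,0,0,0]]]'
python3 -m creep '[[[-0.2,2,0,0,0,0],[-0.2,2,0,0,0,0],[-0.2,2,0,0,0,0]]]'
python3 -m creep '[[[-0.2,2,0,0,0,0],[-0.2,2,0,0,0,0],[-0.2,2,0,0,0,0]]]'
python3 -m creep '[[[-0.1,1.5,0,0,0,0],[-0.1,1.5,0,0,0,0],[-0.1,1.5,0,0,0,0]]]'
```

```text
time: 13.23
tool_pos: [0.5388, 0.0476, 0.2385]
tool_rot: [-3.137, 0.012, -3.05]
contact_force: [0.1, -6.1, -2.3]
opening: 0.0158
time: 13.48
tool_pos: [0.5382, 0.0536, 0.2384]
tool_rot: [-3.133, 0.012, -3.049]
contact_force: [0.1, -7.1, -2.2]
opening: 0.0158
time: 13.73
tool_pos: [0.5377, 0.0591, 0.2385]
tool_rot: [-3.131, 0.012, -3.05]
contact_force: [1.1, -6.4, -1.5]
opening: 0.0157
time: 13.98
tool_pos: [0.5374, 0.063, 0.2384]
tool_rot: [-3.128, 0.012, -3.05]
contact_force: [0.7, -7.4, -1.7]
opening: 0.0162
```

```bash
python3 -m creep '[[[-0.1,1,0,0,0,0],[-0.1,1,0,0,0,0]]]'
python3 -m creep '[[[-0.1,1,0,0,0,0],[-0.1,1,0,0,0,0]]]'
python3 -m creep '[[[-0.1,1,0,0,0,0]]]'
python3 -m creep '[[[-0.1,1,0,0,0,0]]]'

```

```text
time: 14.15
tool_pos: [0.5373, 0.0644, 0.2385]
tool_rot: [-3.126, 0.012, -3.051]
contact_force: [0.4, -7.0, -2.6]
opening: 0.016
time: 14.32
tool_pos: [0.5372, 0.0658, 0.2384]
tool_rot: [-3.125, 0.012, -3.051]
contact_force: [0.2, -7.1, -2.0]
opening: 0.0157
time: 14.4
tool_pos: [0.5371, 0.0664, 0.2385]
tool_rot: [-3.124, 0.012, -3.052]
contact_force: [0.4, -7.0, -1.5]
opening: 0.0157
time: 14.48
tool_pos: [0.537, 0.0671, 0.2384]
tool_rot: [-3.123, 0.012, -3.052]
contact_force: [0.9, -7.6, -1.5]
opening: 0.0157
```

```bash
python3 -m creep '[[[-0.1,1,0,0,0,0],[-0.1,1,0,0,0,0]]]' | grep -E 'pos|force'
python3 -m creep '[[[-0.1,1,0,0,0,0]]]'| grep -E 'pos|force'
python3 -m creep '[[[-0.1,1,0,0,0,0]]]'| grep -E 'pos|force'

```

```text
tool_pos: [0.5369, 0.0684, 0.2384]
contact_force: [1.5, -6.3, -1.5]
tool_pos: [0.5369, 0.0691, 0.2384]
contact_force: [1.9, -6.9, -2.7]
tool_pos: [0.5368, 0.0698, 0.2384]
contact_force: [1.2, -6.8, -1.7]
```

```bash
python3 -m creep '[[[-0.1,1,0,0,0,0]]]'| grep -E 'pos|rot|force'
python3 -m creep '[[[0,0.8,0,0,0,0]]]'| grep -E 'pos|rot|force'

```

```text
tool_pos: [0.5368, 0.0704, 0.2384]
tool_rot: [-3.119, 0.011, -3.054]
contact_force: [-0.0, -7.3, -1.8]
tool_pos: [0.5367, 0.071, 0.2384]
tool_rot: [-3.118, 0.011, -3.054]
contact_force: [0.1, -6.0, -0.9]
```

```bash
python3 -m creep '[[[-0.1,1,0,0,0,0],[-0.1,1,0,0,0,0]]]' | grep -E 'pos|force'
python3 -m creep '[[[-0.1,1,0,0,0,0]]]'| grep -E 'pos|force'
python3 -m creep '[[[-0.1,1,0,0,0,0]]]'| grep -E 'pos|rot|force'

```

```text
tool_pos: [0.5366, 0.0723, 0.2384]
contact_force: [0.4, -6.6, -2.2]
tool_pos: [0.5366, 0.073, 0.2384]
contact_force: [0.4, -7.2, -2.8]
tool_pos: [0.5365, 0.0736, 0.2384]
tool_rot: [-3.116, 0.011, -3.056]
contact_force: [-0.4, -6.3, -2.0]
```

```bash
python3 -m creep '[[[-0.1,1,0,0,0,0]]]'| grep -E 'pos|rot|force'
python3 -m creep '[[[0,0.8,0,0,0,0]]]'| grep -E 'pos|rot|force'

```

```text
tool_pos: [0.5364, 0.0743, 0.2384]
tool_rot: [-3.115, 0.011, -3.056]
contact_force: [0.6, -7.0, -1.5]
tool_pos: [0.5364, 0.0748, 0.2384]
tool_rot: [-3.114, 0.011, -3.056]
contact_force: [0.1, -7.2, -1.3]
```

```bash
python3 -m creep '[[[-0.1,1,0,0,0,0]]]'| grep -E 'pos|rot|force'
python3 -m creep '[[[0,0.8,0,0,0,0]]]'| grep -E 'pos|rot|force'

```

```text
tool_pos: [0.5364, 0.0755, 0.2384]
tool_rot: [-3.114, 0.011, -3.057]
contact_force: [0.6, -7.4, -2.8]
tool_pos: [0.5364, 0.0761, 0.2384]
tool_rot: [-3.113, 0.011, -3.057]
contact_force: [0.4, -6.3, -1.3]
```

```bash
python3 - <<'E'
from h import *
t=viewer.read_camera("scene"); cv2.imwrite("pics/scene5.png",cv2.resize(t[190:310,290:420],None,fx=6,fy=5,interpolation=cv2.INTER_CUBIC))
E
```

```text
(no output)
```

View pics/scene5.png

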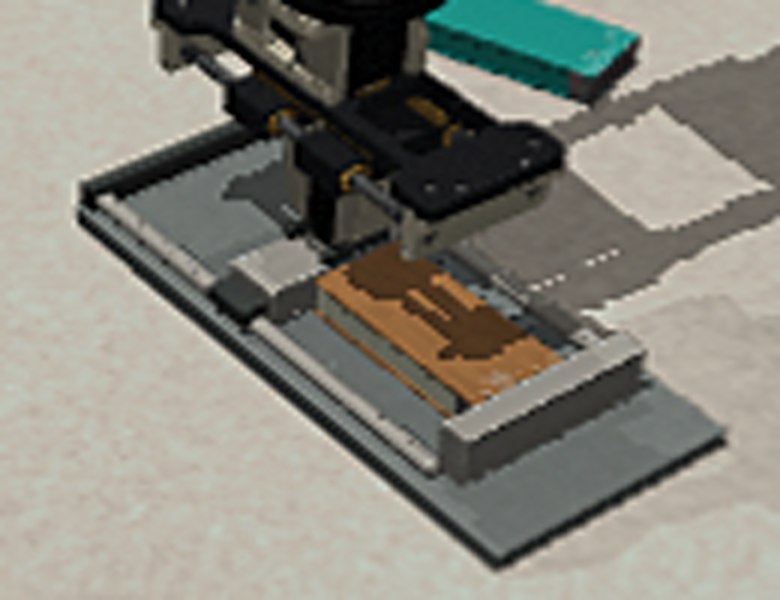

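The stop has nearly reached the book's near end at (320,285), and the book is a few mm from the fence at (490,390). I carry on in small steps, reading the force.

```bash
python3 -m creep '[[[0,0.9,0,0,0,0]]]'| grep -E 'pos|force'
python3 -m creep '[[[0,0.9,0,0,0,0]]]'| grep -E 'pos|force'

```

```text
tool_pos: [0.5364, 0.0767, 0.2384]
contact_force: [0.3, -7.4, -2.6]
tool_pos: [0.5363, 0.0773, 0.2384]
contact_force: [-0.0, -7.0, -1.8]
```

```bash
python3 -m creep '[[[-0.1,0.9,0,0,0,0]]]'| grep -E 'pos|force'
python3 -m creep '[[[0,0.9,0,0,0,0]]]'| grep -E 'pos|rot|force'

```

```text
tool_pos: [0.5363, 0.0779, 0.2384]
contact_force: [2.0, -6.6, -1.8]
tool_pos: [0.5363, 0.0785, 0.2384]
tool_rot: [-3.111, 0.01, -3.059]
contact_force: [0.4, -6.7, -1.2]
```

```bash
python3 -m creep '[[[-0.1,0.9,0,0,0,0]]]'| grep -E 'pos|force'

```

```text
tool_pos: [0.5362, 0.0791, 0.2384]
contact_force: [1.7, -6.9, -1.6]
```

```bash
python3 -m creep '[[[-0.1,0.9,0,0,0,0]]]'| grep -E 'pos|force'
python3 -m creep '[[[0,0.9,0,0,0,0]]]'| grep -E 'pos|force'

```

```text
tool_pos: [0.5361, 0.0797, 0.2384]
contact_force: [0.1, -7.7, -1.8]
tool_pos: [0.5362, 0.08, 0.2383]
contact_force: [0.0, -11.4, -2.5]
```

```bash
python3 -m creep '[[[-0.1,0.9,0,0,0,0]]]'| grep -E 'pos|force'

```

```text
tool_pos: [0.5362, 0.0803, 0.2383]
contact_force: [1.1, -9.2, -1.2]
```

```bash
python3 -m creep '[[[-0.1,0.9,0,0,0,0]]]'| grep -E 'pos|rot|force'

```

```text
tool_pos: [0.5362, 0.0805, 0.2383]
tool_rot: [-3.105, 0.009, -3.059]
contact_force: [1.3, -9.0, -1.9]
```

```bash
python3 -m creep '[[[-0.1,1,0,0,0,0]]]'| grep -E 'pos|rot|force'

```

```text
tool_pos: [0.5361, 0.0808, 0.2383]
tool_rot: [-3.104, 0.009, -3.06]
contact_force: [0.5, -10.1, -1.9]
```

```bash
python3 -m creep '[[[-0.1,1,0,0,0,0]]]'| grep -E 'pos|rot|force'

```

```text
tool_pos: [0.5361, 0.081, 0.2383]
tool_rot: [-3.102, 0.009, -3.06]
contact_force: [1.7, -10.2, -1.9]
```

```bash
python3 -m creep '[[[-0.1,1.4,0,0,0,0]]]'| grep -E 'pos|rot|force'

```

```text
tool_pos: [0.5362, 0.0814, 0.2382]
tool_rot: [-3.1, 0.009, -3.06]
contact_force: [1.2, -12.9, -1.8]
```

```bash
python3 -m creep '[[[-0.1,1.4,0,0,0,0]]]'| grep -E 'pos|rot|force'

```

```text
tool_pos: [0.5362, 0.0817, 0.2382]
tool_rot: [-3.098, 0.009, -3.06]
contact_force: [0.6, -13.0, -1.7]
```

```bash
python3 -m creep '[[[-0.1,1.7,0,0,0,0]]]'| grep -E 'pos|rot|force'

```

```text
tool_pos: [0.5362, 0.0822, 0.2382]
tool_rot: [-3.095, 0.008, -3.06]
contact_force: [0.7, -13.5, -2.1]
```

```bash
python3 -m creep '[[[-0.1,1.8,0,0,0,0]]]'| grep -E 'pos|rot|force'

```

```text
tool_pos: [0.5362, 0.0826, 0.2381]
tool_rot: [-3.093, 0.008, -3.061]
contact_force: [1.0, -13.6, -2.7]
```

```bash
python3 -m creep '[[[-0.1,2.1,0,0,0,0]]]'| grep -E 'pos|rot|force'

```

```text
tool_pos: [0.5363, 0.0832, 0.2381]
tool_rot: [-3.09, 0.007, -3.061]
contact_force: [1.2, -16.4, -1.3]
```

```bash
python3 -m creep '[[[-0.1,2.2,0,0,0,0]]]'| grep -E 'pos|rot|force'

```

```text
tool_pos: [0.5363, 0.0837, 0.238]
tool_rot: [-3.086, 0.007, -3.061]
contact_force: [1.4, -16.0, -2.2]
```

Total wrist force is 16 N, about 9 N above the roughly 7 N of drag and play, so the book is seated. One more push row, then I open without easing back.

```bash
python3 -m creep '[[[-0.1,2.2,0,0,0,0]]]'| grep -E 'pos|rot|force'
python3 -m creep '[[[0,1,0,0,0,0],[0,0.6,0,0,0,0],[0,0,0,0,0,0],[0,0,0,0,0,0],[0,0,0,0,0,0]]]' -0.1

```

```text
tool_pos: [0.5364, 0.0843, 0.238]
tool_rot: [-3.083, 0.006, -3.061]
contact_force: [1.3, -15.9, -1.3]
time: 17.62
tool_pos: [0.5364, 0.0865, 0.2385]
tool_rot: [-3.083, 0.007, -3.063]
contact_force: [-0.6, 0.2, 0.4]
opening: 0.0449
```

```bash
python3 -m creep '[[[0,0,15,0,0,0],[0,0,30,0,0,0],[0,0,30,0,0,0],[0,0,15,0,0,0],[0,0,0,0,0,0]]]' | tail -4
python3 -m creep '[[[-10,-20,30,0,0,0],[-20,-30,15,0,0,0],[-20,-30,0,0,0,0],[0,0,0,0,0,0],[0,0,0,0,0,0]]]'
python3 - <<'E'
from h import *
t=viewer.read_camera("scene"); cv2.imwrite("pics/scene6.png",cv2.resize(t[190:310,290:420],None,fx=6,fy=5,interpolation=cv2.INTER_CUBIC))
m=cam("wrist"); np.save("m6.npy",m["pose"]); cv2.imwrite("pics/w6.png",viewer.read_camera("wrist"))
cv2.imwrite("pics/top6.png",viewer.read_camera("top"))
E
```

```text
tool_pos: [0.5349, 0.0885, 0.3308]
tool_rot: [-3.085, 0.003, -3.061]
contact_force: [0.3, 0.2, -0.9]
opening: 0.0504
time: 18.45
tool_pos: [0.4827, 0.008, 0.3744]
tool_rot: [-3.086, 0.002, -3.056]
contact_force: [0.5, 0.6, -0.1]
opening: 0.0502
```

View pics/scene6.png

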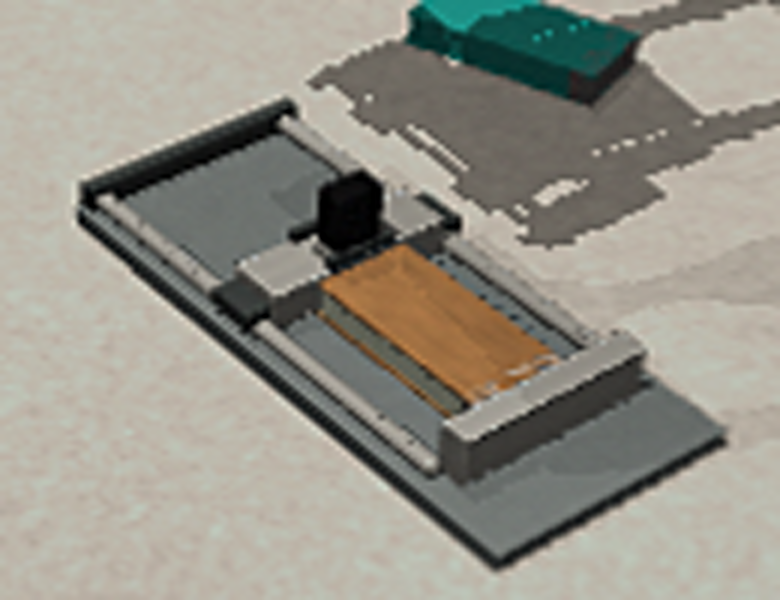

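View pics/w6.png

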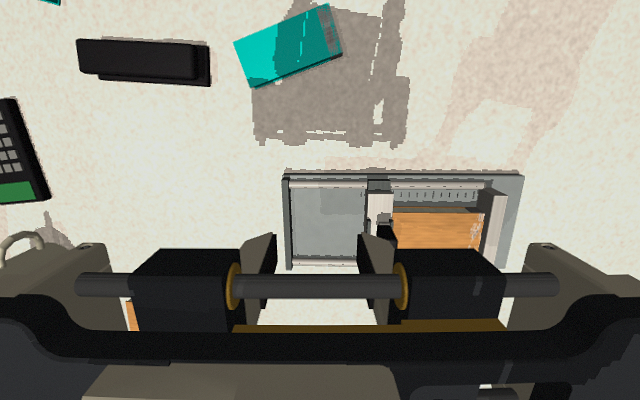

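Both views show the book touching the fence and the stop, with the grip near the stop's front edge at (350,210). I move clear for one last top-view check.

```bash
python3 -m creep '[[[-10,-35,10,0,0,0],[-10,-35,10,0,0,0],[-10,-35,0,0,0,0],[-10,-35,0,0,0,0],[0,-35,0,0,0,0]]]' | grep pos
python3 -m creep '[[[0,-35,0,0,0,0],[0,-30,0,0,0,0],[0,0,0,0,0,0],[0,0,0,0,0,0]]]'
python3 - <<'E'
from h import *
t=viewer.read_camera("top"); cv2.imwrite("pics/top7.png",t)
d=cv2.absdiff(t,cv2.imread("pics/top0.png")).max(2); 
n,_,st,_=cv2.connectedComponentsWithStats((d>50).astype(np.uint8)); print([list(map(int,s)) for s in st[1:] if s[4]>25])
a=cv2.convertScaleAbs(t[165:245,180:320],alpha=1.6,beta=10)
cv2.imwrite("pics/jig7.png",cv2.resize(a,None,fx=5.6,fy=5.6,interpolation=cv2.INTER_CUBIC))
E
```

```text
tool_pos: [0.4452, -0.1617, 0.3913]
time: 19.35
tool_pos: [0.4472, -0.2335, 0.3885]
tool_rot: [-3.091, -0.003, -3.036]
contact_force: [1.0, -0.0, 0.3]
opening: 0.0507
[[257, 182, 12, 26, 84], [244, 193, 15, 28, 255], [314, 195, 187, 205, 9688], [210, 198, 4, 20, 39], [260, 213, 12, 13, 43], [461, 222, 28, 31, 254], [495, 244, 8, 10, 47], [369, 362, 8, 10, 34], [177, 375, 65, 25, 889], [306, 389, 10, 11, 73], [41, 392, 21, 8, 117]]
```

View pics/jig7.png

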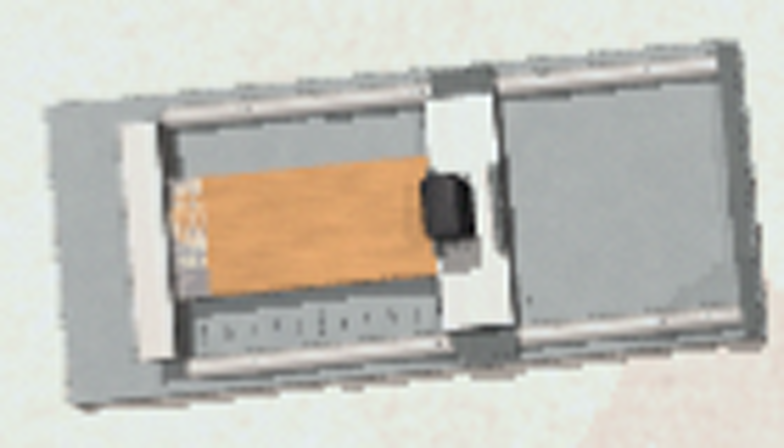

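```bash
python3 - <<'E'
from h import *
m=cam("top"); yj=np.array([-.0924,.9957]);xj=np.array([.9957,.0924]);o=np.array([.5303,.1032])
J=lambda p,z: pix2w(m,np.array(p)/5.6+[179.6,164.6],z)[:,:2]
f=J([(157,122),(177,357)],.05);s=J([(427,98),(440,330)],.043);g=J([(422,175),(466,175),(476,237),(432,242)],.089)
b=J([(168,181),(428,156),(437,273),(180,297)],.039)
for n,w in(("fence",f),("stop",s),("grip",g),("book",b)): print(n,((w-o)@xj).mean().round(4),((w-o)@yj).mean().round(4))
E
```

```text
fence -0.0 0.0891
stop 0.0007 -0.0207
grip -0.0005 -0.0334
book 0.0006 0.0346
```

The gap measures 109.8 mm. The grip's offset from the stop matches the initial top view to within 1 px. That initial offset was the closing end: drawing back moved the grip 72 mm but the stop only about 62 mm, so the whole 10 mm of play was used. Handing in.

```bash
python3 -c "
from cell import robot
print(robot.hand_in(), robot.observe()['time'])"
```

```text
the job is handed in; nothing more can be done
the job is handed in; nothing more can be done
```

The side stop is set to the book's length and the job is handed in, at about 20 s of the 72 s allowed. No verdict came back. I drew the stop back by its grip to a gap of about 147 mm and laid the brown book square on the bed. I then pushed the stop up until the wrist read about 16 N. Taking off about 7 N for drag and play leaves roughly 9 N on the book. I opened the jaws without easing the grip back.

**Last checks, from the top camera (good to about 2 mm):**
- **Gap:** 109.8 mm, with the stop at y ≈ -20.7 mm.
- **Book:** x ≈ 0.6 mm and y ≈ 34.6 mm in the jig frame. It looks square and against the fence.
- **Robot:** clear of everything, with the wrist force near zero.

**Less certain:**
- **Grip play:** the direct measurement read 12.7 mm behind the stop face, outside the 11.5 mm limit. I think it is biased, because the visible side of the grip is included; correcting for that gives about 11.4 mm. The offset matches the starting picture to within 1 px, and the grip was at the closing end then.
- **Push on the book:** the force is inferred from the wrist reading, not measured on the book.
- **Other things on the desk:** I did not locate them again at the end. The arm hid part of the last picture, so comparing it with the first proved little. I felt no unexpected contact with them.

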